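Clear the shaker platform and knock its locking pin home

ROBOT

A 6-joint arm with a two-finger parallel gripper is mounted at the origin on the work surface. World frame = base frame: x ahead of the robot, y to its left, z up, the work surface at z = 0. Lengths are in m, angles in rad, forces in N, time in s.
With the tool pointing down it reaches from about 0.425 to 0.95 m from the base axis. Payload 3.5 kg.
Tool frame: the origin (TCP) lies midway between the tips of the shut fingers; the grasp point (between the pads) lies 19 mm behind it; z points along the fingers, y is the direction in which the jaws open and shut (so a half turn about z gives the same grasp; the last joint's range is limited). The gripper opens to 85 mm and grips with 20 to 120 N. Pads are 22 mm wide; open, the fingers measure 114 mm over their backs; the gripper's body (76 mm by 85 mm) begins 54 mm behind the grasp point. The pads swing forward as they close: fully open they stand 13 mm farther back than shut.
Start: joints at [0.979, 0.286, 1.577, -0, 1.279, -0.15], TCP at [0.289, 0.61, 0.231] pointing down, gripper open.
Joint ranges: [-2.77, 2.77], [-0.9, 2.22], [0.21, 2.48], [-1.53, 4.67], [0.24, 2.81], [-2.84, 2.84]. Speed limits (rad/s): [2.79, 2.79, 3.14, 3.14, 3.14, 3.14].

INTERFACE

Orientations are given as a unit quaternion [x, y, z, w].
In Python, from plant import ctrl gives the robot as it stands.
- The arm moves only by the tool apply_moves, never from a script. Its argument "moves" is a list that holds one entry, the list of rows, each a list of 7 numbers: the shift along the tool's x, y, z in m, then the turn, a rotation vector about the tool's x, y, z in degrees, then the gripper's target within -1 to 1 (shut at 1, half-way at 0, fully open at -1). In form: [[[tx, ty, tz, ax, ay, az, hand], ...]]. A call has 1 to 12 rows; each row shifts and turns the pose as measured when the row begins, along the tool's axes as they then stand; what a row does not reach is not made up. A row lasts 1/10 s, in which the tool goes at most 50 mm and 8.59 degrees, less where a joint would pass 70% of its speed; a pose out of reach is approached as far as the arm can. A call with a gripper value outside its range is refused whole. The fingers move at their own pace and stop on an object; "force" is the grip in N (left out, the last holds). Time passes only in rows, so rows that do not move let the fingers close. It gives the time, the measured TCP pose, the force and the opening at its end, in the units of the state.
- ctrl.get_state(): the state, without advancing time (a new reading comes with each control period).
- ctrl.read_camera(name): name is "scene" or "side" or "wrist"; returns the picture (420x560x3 uint8, red, green, blue); there is no depth.
- ctrl.get_calibration(name): a dict with "camera_matrix" (3x3 intrinsics, pixels), "cam_to_world" (4x4, takes a point from camera to world coordinates). Camera axes: x right, y up, looking along -z (the intrinsics and any distortion apply to the point x, -y, -z); pixel columns grow to the right and rows downward; lengths in m; the calibration is good to about 2 mm. The wrist camera is an equidistant fisheye: a pixel r from the principal point sees the ray r / f radians off the axis. A picture is of the moment at which its call begins: read the wrist's pose just before it. get_calibration takes no time and is no camera call; for the wrist camera it gives the pose at the moment of the call.
- ctrl.sign_off(): hands the job in, once; it reports no verdict.
The state is a dict: "time": time; "qpos": joint angles; "dq": joint speeds; "joint_efforts": joint torques, N m; "eef_pos": TCP position; "tcp_rot": TCP orientation; "contact_force": force on the tool from outside, world axes, zero at the start; "wrist_torque": the same for the moment, N m; "opening": opening from 0.0 (shut) to 1.0 (fully open).
Only numpy, scipy, OpenCV 4.12 (cv2) and the standard library are available. Lean on these libraries where they do the work, as an engineer would, in place of code of your own. Each camera call takes 0.05 s, during which the arm holds its last target. There are 200 camera calls.

TASK

Get the laboratory shaker ready to run: first clear the two loose chunks of packing foam off its steel platform into the white waste tray beside it. Then pick up the mallet and, with one or more brisk blows of the mallet, strike the locking pin that still stands proud until its head is fully home on its collar; never push the lock with the gripper itself. Finally stand the mallet back on its blue silicone mat, upright on its head as you found it, let go, and leave the carton, bottle and rack on the bench where they are.

Things in the scene. Friction and masses are not known exactly. Their poses are not given: they have to be found in the camera images.
- shaker: bench shaker, bolted down: blue housing under a flat steel platform 230 mm (its x) by 240 mm (its y), 6 mm thick, top surface 85 mm above the bench and with no rim. Origin on the bench under the platform's centre. The housing is 170 mm wide in y, so the platform overhangs it by 35 mm on each y side.
- lock: the lock to be driven: a dark steel collar, 36 mm across (44 mm at its 3 mm foot) and 12 mm high, fixed on the platform at 80 mm toward +x and 70 mm to one y side of the platform's centre, with the proud pin. Origin at the collar's centre on the platform surface. A twin lock on the other y side has its pin already home.
- lock_pin (a joint): how far the proud pin is driven down, in m: 0 to 0.003 at the start, 0.016 when fully home with its head on the collar. A light spring is under it but the pin grips at about 7 N and stays where it is driven.
- pin_top (a point): centre of the top face of the proud pin's round head, 24 mm in diameter and 5 mm thick on a 14 mm shank; 33 mm above the platform at joint 0, 17 mm when home.
- mallet: 0.4 kg mallet standing on its head on the mat. Head: upright cylinder, 50 mm diameter, 80 mm high, black rubber ends, steel middle. Handle: level wood bar with flat sides, 22 mm wide, 26 mm high, running along the mallet's -x to 173 mm from the head's axis, its centre line 40 mm above the lower face. Origin at the centre of the lower (striking) face, z up along the head.
- mallet_grip (a point): point on the handle's centre line, 60 mm from the head's axis and 40 mm above the lower face: a good place to grip, across the 22 mm width.
- mat: blue silicone mat, 150 mm (x) by 130 mm (y), 4 mm thick, fixed on the bench at the other y side of the shaker from the tray. Origin at the centre of its underside.
- tray: open white plastic waste tray, fixed on the bench at one y side of the shaker: 220 mm (x) by 200 mm (y), 65 mm high, 4 mm walls; its near wall stands under the platform's edge, so what is pushed over that edge drops in. Which side it is on varies. Origin at the centre of its underside.
- tray_in (a point): centre of the tray's inner floor, 4 mm above the bench; axes as the tray.
- chunk_a: stepped chunk of stiff white packing foam on the platform, 42 x 34 x 28 mm, 14 g. Origin at its centre, 14 mm above the platform.
- chunk_b: the other chunk of white packing foam, 38 x 36 x 30 mm, 14 g. Origin at its centre, 15 mm above the platform.
- carton: dark blue kit carton, 80 x 120 x 85 mm, beyond the shaker; leave it alone. Origin under its centre.
- bottle: amber bottle, 60 mm diameter, 125 mm high, beyond the shaker; leave it alone. Origin under its centre.
- rack: orange tube rack, 75 x 120 x 59 mm, beyond the shaker; leave it alone. Origin under its centre.

How it is judged:
On the way, in this order (a step that is already met when the one before it is completed fails the run):
1. both foam chunks lie in the tray (x of chunk_a in the frame of tray_in between -0.106 and 0.106 m and y of chunk_a in the frame of tray_in between -0.096 and 0.096 m and z of each of chunk_a, chunk_b in the frame of tray_in below 0.055 m and x of chunk_b in the frame of tray_in between -0.106 and 0.106 m and y of chunk_b in the frame of tray_in between -0.096 and 0.096 m), for 0.2 s.
2. the mallet strikes the proud pin: it drives the pin down faster than 0.04 m/s (velocity of joint lock_pin above 0.04 m/s and value of joint lock_pin above 0.0035 m and contact force between mallet and lock above 0.5 N).
3. the pin is driven home (at least 14.5 of 16 mm) (value of joint lock_pin above 0.0145 m), for 0.05 s.
At the end, for the whole second after the job is handed in: Both foam chunks lie inside the tray; the pin is driven down at least 14.5 of its 16 mm; the mallet stands at rest on its lower face on the mat, upright within 0.1 rad, its head's axis within 60 mm of the mat's centre (all of step 1 and value of joint lock_pin above 0.0145 m and horizontal distance between mallet and mat below 0.06 m and height (world z) of mallet below 0.01 m and angle between mallet's own z axis and vertical below 0.1 rad and linear speed of mallet below 0.02 m/s); the robot touches nothing.
It fails at once if the gripper or arm pushes on the lock or its pin (contact force between the arm and lock above 2 N).
It fails at once if the fingers push on the lock or its pin (contact force between the fingers and lock above 2 N).
It fails at once if the carton, bottle or rack is shifted by more than 30 mm (distance of any of carton, bottle, rack from where it was at the start of the episode above 0.03 m).
It also fails if it takes over 61 s, if anything falls off the work surface, if the arm or the gripper's body presses on something with over 40 N, if the wrist force passes 120 N, or if a joint passes its speed limit or range.

## Working session

There is one attempt and no reset: what is moved stays moved. The work goes in short steps, Python scripts to look and compute and a tool call to move; the robot and the scene stay as the last step left them, time stands still between calls to the robot, and variables do not carry over. Pictures are saved under pics/ and viewed, about 8 in all and at most 12, crops included, and the job is handed in when it is done.

Besides the shell and the picture viewer there is one more tool, called after "Call:" in YAML: its name, and indented under it one key for each argument. apply_moves: Moves the arm, as the interface text tells. Its arguments: {"type":"object","properties":{"moves":{"type":"array","items":{"type":"array","items":{"type":"array","items":{"type":"number"}}}},"force":{"type":"number"}},"required":["moves"]}

```bash
mkdir -p pics; ls; python3 - <<'E'
from plant import ctrl
import cv2,json
for n in("scene","side"):
    im=ctrl.read_camera(n); cv2.imwrite(f"pics/{n}0.png",im[:,:,::-1])
    c=ctrl.get_calibration(n); print(n,c)
print(ctrl.get_state())
a=cv2.imread("pics/scene0.png")
cv2.imwrite("pics/scene0b.png",cv2.resize(a,(800,600),interpolation=cv2.INTER_CUBIC))
a=cv2.imread("pics/side0.png")
cv2.imwrite("pics/side0b.png",cv2.resize(a,(800,600),interpolation=cv2.INTER_CUBIC))
E
```

```text
pics
scene {'camera_matrix': array([[405.98823833,   0.        , 275.80545251],
       [  0.        , 405.98823833, 203.0968465 ],
       [  0.        ,   0.        ,   1.        ]]), 'cam_to_world': array([[ 0.17806978, -0.66357985,  0.7266037 ,  1.08756226],
       [ 0.98392183,  0.10975503, -0.14089595, -0.06790869],
       [ 0.0137473 ,  0.74001055,  0.67245476,  0.55297018],
       [ 0.        ,  0.        ,  0.        ,  1.        ]])}
side {'camera_matrix': array([[480.93423361,   0.        , 279.50780302],
       [  0.        , 480.93423361, 202.15847702],
       [  0.        ,   0.        ,   1.        ]]), 'cam_to_world': array([[-0.91083215,  0.27175631, -0.31069808,  0.32012715],
       [-0.41275304, -0.5915247 ,  0.69262794,  0.61530083],
       [ 0.00444042,  0.75910937,  0.65094796,  0.67409643],
       [ 0.        ,  0.        ,  0.        ,  1.        ]])}
{'time': 0.1, 'qpos': array([ 9.78988999e-01,  2.87132888e-01,  1.57801619e+00,  2.02813933e-06,
        1.27858795e+00, -1.50013105e-01]), 'dq': array([ 0.0008555 , -0.00197178, -0.00308286,  0.0001683 ,  0.00146798,
       -0.00173465]), 'joint_efforts': array([ 1.00337580e-03, -4.07297730e+01, -2.93697667e+01, -1.57475197e-04,
        3.37445708e-03, -1.80350344e-05]), 'eef_pos': array([0.28825553, 0.60970913, 0.23005608]), 'tcp_rot': array([ 2.19105184e-01,  9.75700655e-01, -9.98924888e-04, -3.89534157e-04]), 'contact_force': array([-0.47048002,  0.19464544, -0.32494052]), 'wrist_torque': array([0.0335993 , 0.02271792, 0.05264478]), 'opening': 0.9979699363753728}
```

View pics/scene0b.png

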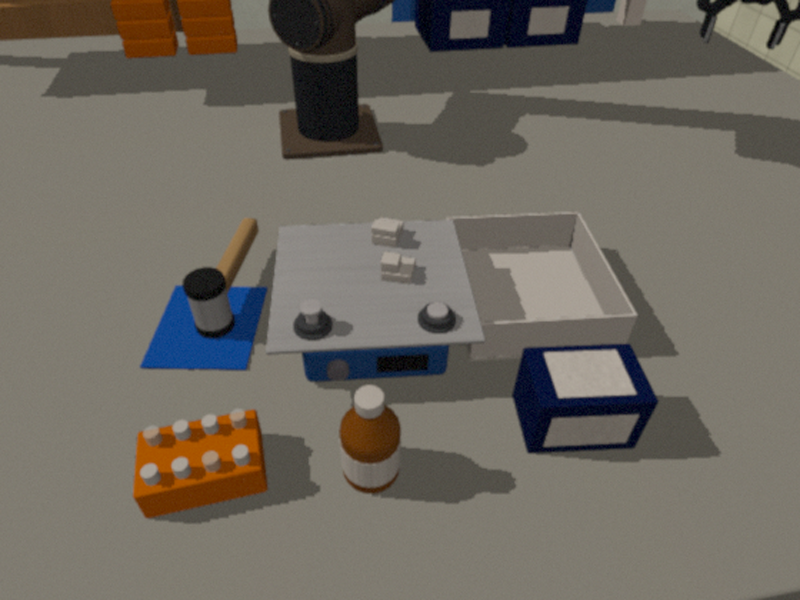

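View pics/side0b.png

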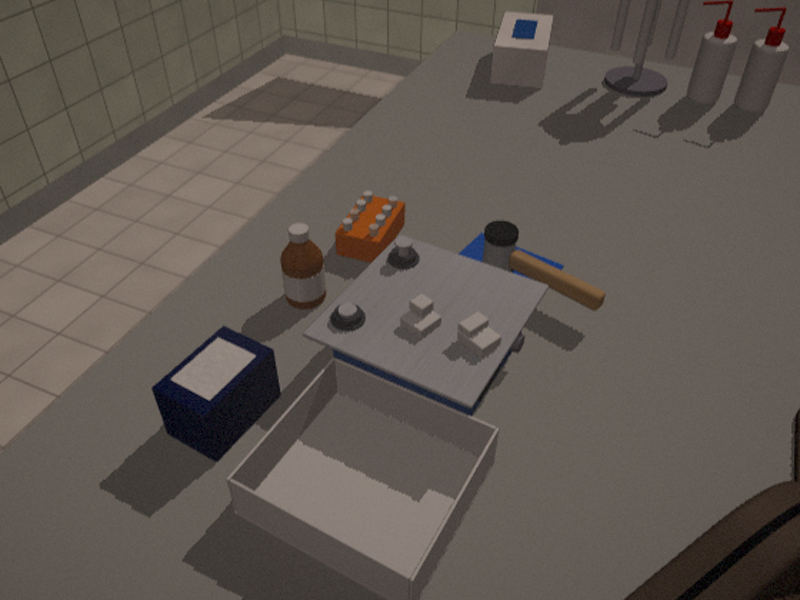

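The scene view shows the tray at +y and the mat, mallet and proud pin at −y. In 800-px coordinates, the proud pin is at about (311,308) and the chunks at (387,232) and (397,267). The mallet's top is at (205,283).

```bash
cat > h.py <<'E'
from plant import ctrl
import numpy as np, cv2
from scipy.spatial.transform import Rotation as R
S=560/800
def ray(n,u,v):
    c=ctrl.get_calibration(n);K=c["camera_matrix"];T=c["cam_to_world"]
    x=(u-K[0,2])/K[0,0];y=(v-K[1,2])/K[1,1]
    if n=="wrist":
        r=np.hypot(x,y);k=np.sin(r)/max(r,1e-9);d=np.array([x*k,-y*k,-np.cos(r)])
    else: d=np.array([x,-y,-1.])
    return T[:3,3],T[:3,:3]@d
def onz(n,u,v,z,s=S):
    o,d=ray(n,u*s,v*s);return (o+d*(z-o[2])/d[2]).round(4)
def tri(a,b):
    (o,d),(p,e)=ray("scene",a[0]*S,a[1]*S),ray("side",b[0]*S,b[1]*S)
    s=np.linalg.lstsq(np.c_[d,-e],p-o,rcond=None)[0]
    A,B=o+s[0]*d,p+s[1]*e;return ((A+B)/2).round(4),np.linalg.norm(A-B).round(4)
E
python3 - <<'E'
from h import *
for nm,z,sc,sd in [("plat",.085,[(277,226),(459,221),(481,341),(271,346)],[(549,290),(474,405),(308,335),(405,238)]),
 ("mat",.004,[(179,287),(267,288),(249,366),(145,366)],[]),
 ("tray rim",.065,[(575,214),(636,318)],[(497,430),(410,585),(232,484)]),
 ("malt",.084,[(205,283)],[(501,232)]),("malend z57",.057,[(251,221)],[(602,292)]),
 ("pin",.118,[(311,306)],[(404,242)]),("twin",.102,[(437,310)],[(347,310)]),("collar",.097,[(312,322)],[(404,256)]),
 ("far chunk base",.085,[(372,241),(400,245)],[(458,338),(480,354),(499,343)]),
 ("near chunk base",.085,[(382,279),(412,281)],[(401,324),(417,335),(440,321)]),
 ]:
    print(nm,[onz("scene",*p,z)[:2].tolist() for p in sc],'|',[onz("side",*p,z)[:2].tolist() for p in sd])
print(tri((205,283),(501,232)),tri((311,306),(404,242)),tri((437,310),(347,310)))
# wrist pic, enlarged crops
def crop(n,x0,y0,w,h):
    a=cv2.imread(f"pics/{n}0.png")[y0:y0+h,x0:x0+w];return cv2.resize(a,(800,int(300)),interpolation=cv2.INTER_CUBIC)
cv2.imwrite("pics/c.png",np.vstack([crop("scene",180,140,160,60*1),crop("side",210,160,160,60*1+30)]))
E
```

```text
plat [[0.4283, -0.1038], [0.4565, 0.1443], [0.6792, 0.1096], [0.6485, -0.117]] | [[0.4212, -0.0916], [0.4455, 0.1331], [0.6668, 0.1139], [0.6403, -0.1174]]
mat [[0.4386, -0.2499], [0.4608, -0.1284], [0.6014, -0.1528], [0.5803, -0.2775]] | []
tray rim [[0.4397, 0.3272], [0.6565, 0.3116]] | [[0.4148, 0.1396], [0.4318, 0.3388], [0.6397, 0.3176]]
malt [[0.5308, -0.1932]] | [[0.5193, -0.1908]]
malend z57 [[0.3705, -0.1427]] | [[0.3586, -0.1515]]
pin [[0.628, -0.0697]] | [[0.6199, -0.0675]]
twin [[0.6405, 0.0681]] | [[0.6352, 0.0701]]
collar [[0.6314, -0.0706]] | [[0.6182, -0.0641]]
far chunk base [[0.4821, 0.0186], [0.4965, 0.0536]] | [[0.4985, 0.0424], [0.4652, 0.0568], [0.4504, 0.0298]]
near chunk base [[0.5595, 0.0192], [0.5692, 0.0548]] | [[0.5716, 0.0488], [0.5459, 0.0584], [0.5296, 0.0236]]
(array([ 0.5217, -0.1961,  0.0781]), np.float64(0.0036)) (array([ 0.6223, -0.0706,  0.114 ]), np.float64(0.0027)) (array([0.6371, 0.0684, 0.0993]), np.float64(0.0016))
```

```bash
cat >> h.py <<'E'
def plan(p,ydir=None,step=.045,n=None,rot=None,hand=-1):
    """rows from the present pose to p (world), tool y at angle ydir deg (tool down), or rot"""
    s=ctrl.get_state();P=s["eef_pos"];Q=R.from_quat(s["tcp_rot"])
    if rot is None:
        a=np.radians(ydir);y=np.array([np.cos(a),np.sin(a),0]);z=np.array([0,0,-1.])
        rot=R.from_matrix(np.c_[np.cross(y,z),y,z])
    rv=(Q.inv()*rot).as_rotvec();d=np.array(p)-P
    n=n or int(max(np.ceil(np.linalg.norm(d)/step),np.ceil(np.degrees(np.linalg.norm(rv))/8),1))
    print("t",s["time"],"pos",P.round(4),"open",round(s["opening"],3),"F",s["contact_force"].round(1),"d",d.round(4),"rot",np.degrees(rv).round(2))
    for i in range(n):
        q=Q*R.from_rotvec(rv*i/n);t=q.inv().apply(d/n)
        print([*t.round(4).tolist(),*np.degrees(rv/n).round(2).tolist(),hand])
E
python3 -c "
from h import *
plan([.511,-.018,.2],-6.1,step=.047,hand=-.5)"
```

```text
t 0.1 pos [0.2883 0.6097 0.2301] open 0.998 F [-0.5  0.2 -0.3] d [ 0.2227 -0.6277 -0.0301] rot [-1.200e-01  6.000e-02  7.079e+01]
[-0.0313, -0.0315, 0.0021, -0.01, 0.0, 4.72, -0.5]
[-0.0338, -0.0288, 0.0021, -0.01, 0.0, 4.72, -0.5]
[-0.0361, -0.0259, 0.002, -0.01, 0.0, 4.72, -0.5]
[-0.0381, -0.0229, 0.002, -0.01, 0.0, 4.72, -0.5]
[-0.0398, -0.0197, 0.002, -0.01, 0.0, 4.72, -0.5]
[-0.0413, -0.0163, 0.002, -0.01, 0.0, 4.72, -0.5]
[-0.0425, -0.0129, 0.002, -0.01, 0.0, 4.72, -0.5]
[-0.0434, -0.0093, 0.002, -0.01, 0.0, 4.72, -0.5]
[-0.044, -0.0057, 0.002, -0.01, 0.0, 4.72, -0.5]
[-0.0444, -0.0021, 0.002, -0.01, 0.0, 4.72, -0.5]
[-0.0444, 0.0016, 0.002, -0.01, 0.0, 4.72, -0.5]
[-0.0441, 0.0052, 0.002, -0.01, 0.0, 4.72, -0.5]
[-0.0435, 0.0088, 0.002, -0.01, 0.0, 4.72, -0.5]
[-0.0426, 0.0124, 0.002, -0.01, 0.0, 4.72, -0.5]
[-0.0415, 0.0159, 0.002, -0.01, 0.0, 4.72, -0.5]
```

View pics/c.png

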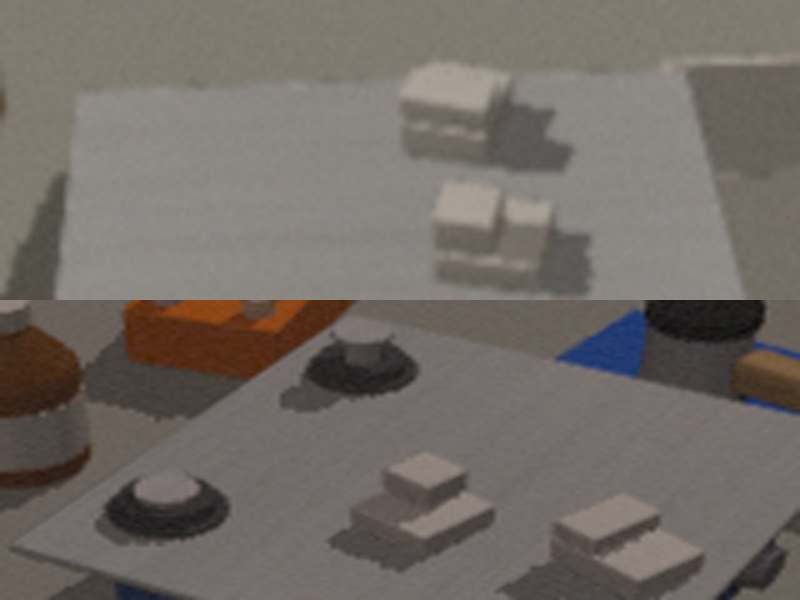

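The crops confirm both stepped chunks and that the proud pin is on the mat side. Now moving over the platform.

Call:
apply_moves:
  moves:
    - [[-0.031,-0.031,0.002,0,0,4.7,-0.5],[-0.034,-0.029,0.002,0,0,4.7,-0.5],[-0.036,-0.026,0.002,0,0,4.7,-0.5],[-0.038,-0.023,0.002,0,0,4.7,-0.5],[-0.04,-0.02,0.002,0,0,4.7,-0.5],[-0.041,-0.016,0.002,0,0,4.7,-0.5],[-0.042,-0.013,0.002,0,0,4.7,-0.5],[-0.043,-0.009,0.002,0,0,4.7,-0.5],[-0.044,-0.006,0.002,0,0,4.7,-0.5],[-0.044,-0.002,0.002,0,0,4.7,-0.5],[-0.044,0.002,0.002,0,0,4.7,-0.5],[-0.044,0.005,0.002,0,0,4.7,-0.5]]

```text
time: 1.3
eef_pos: [0.4588, 0.0917, 0.1996]
tcp_rot: [0.665, 0.747, -0.004, -0.001]
contact_force: [1.1, -0.5, 0.1]
opening: 0.748
```

```bash
python3 -c "
from h import *
plan([.511,-.018,.2],-6.1,step=.047,hand=-.5)"
```

```text
t 1.3 pos [0.4588 0.0917 0.1996] open 0.748 F [ 1.1 -0.5  0.1] d [ 0.0522 -0.1097  0.0004] rot [-0.39  0.31 12.72]
[-0.0383, 0.0131, -0.0, -0.13, 0.1, 4.24, -0.5]
[-0.0373, 0.0159, -0.0001, -0.13, 0.1, 4.24, -0.5]
[-0.036, 0.0186, -0.0001, -0.13, 0.1, 4.24, -0.5]
```

Call:
apply_moves:
  moves:
    - [[-0.038,0.013,0,-0.1,0.1,4.2,-0.5],[-0.037,0.016,0,-0.1,0.1,4.2,-0.5],[-0.036,0.019,0,-0.1,0.1,4.3,-0.5],[0,0,0,0,0,0,-0.5]]

```text
time: 1.7
eef_pos: [0.5118, -0.027, 0.1981]
tcp_rot: [0.749, 0.662, -0.001, -0.001]
contact_force: [0.2, 0.4, 0.5]
opening: 0.748
```

```bash
python3 - <<'E'
from h import *
c=ctrl.get_calibration("wrist"); print(c)
im=ctrl.read_camera("wrist")[:,:,::-1]
cv2.imwrite("pics/w1.png",cv2.resize(im,(800,600),interpolation=cv2.INTER_CUBIC))
plan([.511,-.018,.09],-6.1,hand=-.5)
E
```

```text
{'camera_matrix': array([[325.1922621 ,   0.        , 277.21251891],
       [  0.        , 325.1922621 , 213.05783568],
       [  0.        ,   0.        ,   1.        ]]), 'cam_to_world': array([[ 0.99245133,  0.11652082,  0.03825249,  0.5214468 ],
       [-0.1226076 ,  0.94976908,  0.28793414,  0.04592344],
       [-0.00278071, -0.29045067,  0.95688593,  0.34215446],
       [ 0.        ,  0.        ,  0.        ,  1.        ]])}
t 1.75 pos [ 0.5108 -0.0252  0.1977] open 0.755 F [ 0.  -0.4 -1.3] d [ 0.0002  0.0072 -0.1077] rot [-0.26 -0.02 -0.86]
[0.0024, -0.0001, 0.0359, -0.09, -0.01, -0.29, -0.5]
[0.0024, -0.0001, 0.0359, -0.09, -0.01, -0.29, -0.5]
[0.0024, -0.0002, 0.0359, -0.09, -0.01, -0.29, -0.5]
```

View pics/w1.png

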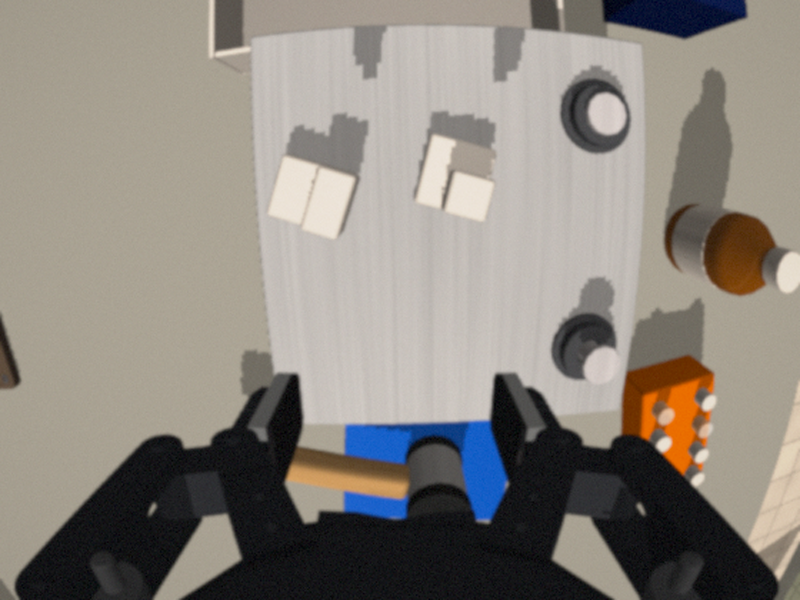

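The wrist view shows the chunks at about (312,197) and (456,178) and the finger tips at (288,380) and (508,380). The platform corners are (252,40), (642,44), (304,424) and (622,408). The collars are at (596,116) and (585,347), with the pin head at (601,364).

```bash
python3 - <<'E'
from h import *
for nm,z,pts in [("plat",.085,[(252,40),(642,44),(622,408),(304,424)]),
 ("chunk far top/",.113,[(283,155),(356,178),(336,240),(267,215)]),("near base-ish",.1,[(432,135),(496,152),(485,222),(415,204)]),
 ("collars",.095,[(596,116),(585,347)]),("pin",.118,[(601,364)]),("twin",.102,[(606,113)]),
 ("fing",.2,[(288,378),(508,378)]),("mal top",.08,[(437,440)]),("handle",.048,[(287,466),(409,482)])]:
    print(nm,[onz("wrist",*p,z)[:2].tolist() for p in pts])
E
```

```text
plat [[0.4482, 0.1345], [0.6757, 0.1146], [0.6557, -0.122], [0.4406, -0.1031]]
chunk far top/ [[0.465, 0.0622], [0.4995, 0.0453], [0.4854, 0.016], [0.4521, 0.0336]]
near base-ish [[0.5398, 0.0627], [0.572, 0.0509], [0.5626, 0.0146], [0.5269, 0.0279]]
collars [[0.6331, 0.0683], [0.6209, -0.0668]]
pin [[0.622, -0.0682]]
twin [[0.6363, 0.0694]]
fing [[0.4745, -0.0168], [0.5498, -0.0258]]
mal top [[0.5256, -0.1281]]
handle [[0.4066, -0.1629], [0.501, -0.1874]]
```

Call:
apply_moves:
  moves:
    - [[0,-0.005,0.036,-0.1,0,-0.3,-0.5],[0,0,0.036,-0.1,0,-0.3,-0.5],[0,0,0.025,-0.1,0,-0.3,-0.5],[0,0,0.009,0,0,0,-0.5],[0,0,0,0,0,0,-0.5]]

```text
time: 2.25
eef_pos: [0.504, -0.0203, 0.0891]
tcp_rot: [0.741, 0.671, 0.001, -0.0]
contact_force: [-0.8, 0.6, -0.1]
opening: 0.746
```

```bash
python3 -c "
from h import *
plan([.523,.145,.09],-6.1,step=.015,hand=-.5)"
```

```text
t 2.25 pos [ 0.504  -0.0203  0.0891] open 0.746 F [-0.8  0.6 -0.1] d [0.019  0.1653 0.0009] rot [ 0.06 -0.12  0.4 ]
[0.0139, 0.0002, -0.0, 0.01, -0.01, 0.03, -0.5]
[0.0139, 0.0002, -0.0, 0.01, -0.01, 0.03, -0.5]
[0.0139, 0.0002, -0.0, 0.01, -0.01, 0.03, -0.5]
[0.0139, 0.0002, -0.0, 0.01, -0.01, 0.03, -0.5]
[0.0139, 0.0002, -0.0001, 0.01, -0.01, 0.03, -0.5]
[0.0139, 0.0002, -0.0001, 0.01, -0.01, 0.03, -0.5]
[0.0139, 0.0002, -0.0001, 0.01, -0.01, 0.03, -0.5]
[0.0139, 0.0001, -0.0001, 0.01, -0.01, 0.03, -0.5]
[0.0139, 0.0001, -0.0001, 0.01, -0.01, 0.03, -0.5]
[0.0139, 0.0001, -0.0001, 0.01, -0.01, 0.03, -0.5]
[0.0139, 0.0001, -0.0001, 0.01, -0.01, 0.03, -0.5]
[0.0139, 0.0001, -0.0001, 0.01, -0.01, 0.03, -0.5]
```

Call:
apply_moves:
  moves:
    - [[0.014,0,0,0,0,0,-0.5],[0.014,0,0,0,0,0,-0.5],[0.014,0,0,0,0,0,-0.5],[0.014,0,0,0,0,0,-0.5],[0.014,0,0,0,0,0,-0.5],[0.014,0,0,0,0,0,-0.5],[0.014,0,0,0,0,0,-0.5],[0.014,0,0,0,0,0,-0.5],[0.014,0,0,0,0,0,-0.5],[0.014,0,0,0,0,0,-0.5],[0.014,0,0,0,0,0,-0.5],[0.014,0,0,0,0,0,-0.5]]

```text
time: 3.45
eef_pos: [0.5304, 0.1676, 0.1088]
tcp_rot: [0.738, 0.674, 0.013, 0.01]
contact_force: [-0.5, 0.5, 0.2]
opening: 0.747
```

```bash
python3 - <<'E'
from h import *
plan([.523,.145,.09],-6.1,step=.015,hand=-.5)
im=ctrl.read_camera("side")[:,:,::-1]
cv2.imwrite("pics/s2.png",cv2.resize(im,(700,525),interpolation=cv2.INTER_CUBIC))
E
```

```text
t 3.45 pos [0.5304 0.1676 0.1088] open 0.747 F [-0.5  0.5  0.2] d [-0.0074 -0.0226 -0.0188] rot [ 1.87 -0.39  0.89]
[-0.0078, -0.002, 0.0062, 0.62, -0.13, 0.3, -0.5]
[-0.0078, -0.0019, 0.0062, 0.62, -0.13, 0.3, -0.5]
[-0.0078, -0.0018, 0.0062, 0.62, -0.13, 0.3, -0.5]
```

View pics/s2.png

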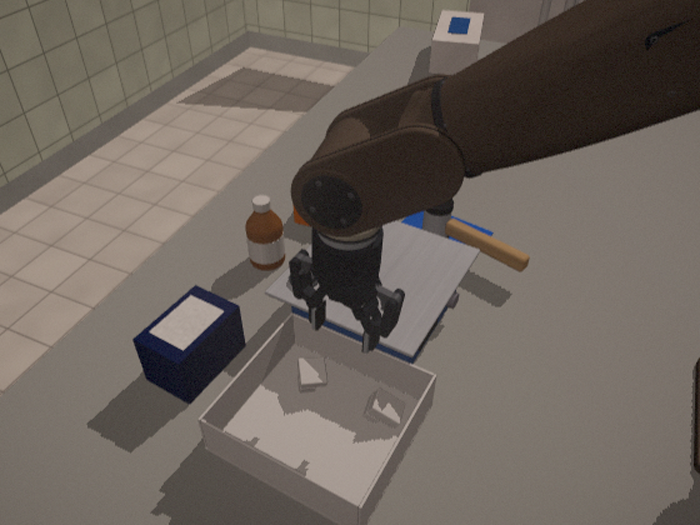

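Both chunks lie in the tray, at about (312,375) and (385,407). Now the mallet.

```bash
python3 - <<'E'
from h import *
print(ctrl.get_state()["qpos"].round(3))
plan([.46,-.1,.25],73.6,n=11)
E
```

```text
[1.260e-01 1.460e-01 1.983e+00 1.000e-03 9.790e-01 2.160e-01]
t 3.5 pos [0.5306 0.1693 0.1091] open 0.751 F [-0.5  1.2  0.1] d [-0.0706 -0.2693  0.1409] rot [  1.92   0.92 -78.75]
[-0.0249, -0.0038, -0.0131, 0.17, 0.08, -7.16, -1]
[-0.0242, -0.0069, -0.0132, 0.17, 0.08, -7.16, -1]
[-0.0231, -0.0099, -0.0132, 0.17, 0.08, -7.16, -1]
[-0.0217, -0.0127, -0.0132, 0.17, 0.08, -7.16, -1]
[-0.0199, -0.0153, -0.0132, 0.17, 0.08, -7.16, -1]
[-0.0178, -0.0177, -0.0131, 0.17, 0.08, -7.16, -1]
[-0.0154, -0.0199, -0.0131, 0.17, 0.08, -7.16, -1]
[-0.0128, -0.0217, -0.0131, 0.17, 0.08, -7.16, -1]
[-0.01, -0.0231, -0.013, 0.17, 0.08, -7.16, -1]
[-0.007, -0.0242, -0.013, 0.17, 0.08, -7.16, -1]
[-0.0039, -0.025, -0.0129, 0.17, 0.08, -7.16, -1]
```

Call:
apply_moves:
  moves:
    - [[-0.01,0,-0.04,0.2,0.1,-7,-0.7],[-0.02,-0.005,-0.04,0.2,0.1,-7,-1],[-0.025,-0.01,-0.04,0.2,0.1,-7.2,-1],[-0.027,-0.013,-0.02,0.2,0.1,-7.2,-1],[-0.025,-0.016,0,0.2,0.1,-7.2,-1],[-0.022,-0.018,0,0.2,0.1,-7.2,-1],[-0.018,-0.02,0,0.2,0.1,-7.2,-1],[-0.014,-0.022,0,0.2,0.1,-7.2,-1],[-0.01,-0.023,0,0.2,0.1,-7.2,-1],[-0.007,-0.024,0,0.2,0.1,-7.2,-1],[-0.004,-0.025,0,0.2,0.1,-7.2,-1]]

```text
time: 4.6
eef_pos: [0.4793, -0.105, 0.2576]
tcp_rot: [0.109, 0.994, -0.003, 0.001]
contact_force: [0.8, -0.2, -0.2]
opening: 1.002
```

```bash
python3 - <<'E'
from h import *
plan([.45,-.175,.22],73.6)
E
```

```text
t 4.6 pos [ 0.4793 -0.105   0.2576] open 1.002 F [ 0.8 -0.2 -0.2] d [-0.0293 -0.07   -0.0376] rot [-0.36  0.13  3.94]
[0.0068, -0.0372, 0.019, -0.18, 0.07, 1.97, -1]
[0.0055, -0.0375, 0.0189, -0.18, 0.07, 1.97, -1]
```

Call:
apply_moves:
  moves:
    - [[0.006,-0.037,0.019,-0.2,0,2,-1],[0.006,-0.036,0.019,-0.2,0,1,-1],[0,0,0,0,0,0,-1]]

```text
time: 4.9
eef_pos: [0.4505, -0.1778, 0.2211]
tcp_rot: [0.135, 0.991, -0.001, 0.003]
contact_force: [0.7, 0.7, -0.9]
opening: 1.001
```

```bash
python3 - <<'E'
from h import *
plan([.45,-.175,.22],73.6)
print(ctrl.get_calibration("wrist")["cam_to_world"].round(4).tolist())
im=ctrl.read_camera("wrist")[:,:,::-1]
cv2.imwrite("pics/w2.png",cv2.resize(im,(800,600),interpolation=cv2.INTER_CUBIC))
E
```

```text
t 4.9 pos [ 0.4505 -0.1778  0.2211] open 1.001 F [ 0.7  0.7 -0.9] d [-0.0005  0.0028 -0.0011] rot [-0.06  0.4   0.86]
[0.0012, 0.0025, 0.0011, -0.06, 0.4, 0.86, -1]
[[0.2671, -0.9202, -0.286, 0.3783], [0.9637, 0.255, 0.0794, -0.1582], [-0.0001, -0.2968, 0.9549, 0.3647], [0.0, 0.0, 0.0, 1.0]]
```

View pics/w2.png

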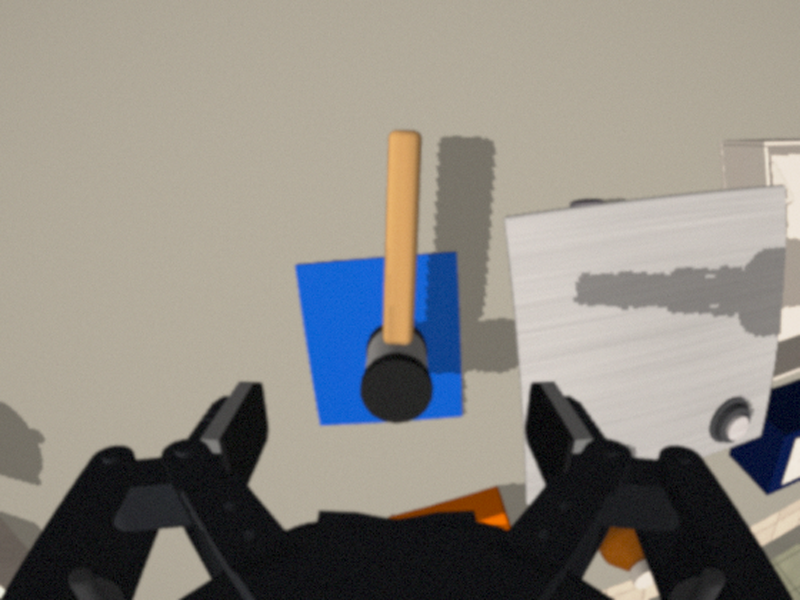

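The mallet handle runs from (404,132) to (397,340), with the head's top face at about (397,387). The mat corners are (296,265), (456,252), (463,414) and (320,424).

```bash
python3 - <<'E'
from h import *
for nm,z,pts in [("mat",.004,[(296,265),(456,252),(463,414),(320,424)]),("headtop",.084,[(397,387)]),("handle top",.057,[(404,132),(401,235),(397,340)])]:
    print(nm,[onz("wrist",*p,z)[:2].tolist() for p in pts], np.mean([onz("wrist",*p,z)[:2] for p in pts],0))
E
```

```text
mat [[0.4347, -0.2564], [0.459, -0.1296], [0.605, -0.1564], [0.5809, -0.2852]] [ 0.5199 -0.2069]
headtop [[0.5213, -0.1956]] [ 0.5213 -0.1956]
handle top [[0.3604, -0.1465], [0.4263, -0.1667], [0.4983, -0.1893]] [ 0.42833333 -0.1675    ]
```

```bash
python3 - <<'E'
from h import *
plan([.464,-.178,.08],73.0,hand=-.3)
E
```

```text
t 4.95 pos [ 0.4516 -0.1768  0.2225] open 1.0 F [-0.3  0.4  0.1] d [ 0.0124 -0.0012 -0.1425] rot [-0.02  0.52  1.53]
[-0.0027, 0.0005, 0.0356, -0.01, 0.13, 0.38, -0.3]
[-0.0028, 0.0006, 0.0356, -0.01, 0.13, 0.38, -0.3]
[-0.0029, 0.0006, 0.0356, -0.01, 0.13, 0.38, -0.3]
[-0.003, 0.0006, 0.0356, -0.01, 0.13, 0.38, -0.3]
```

Call:
apply_moves:
  moves:
    - [[-0.003,0.0006,0.036,0,0.1,0.4,-0.3],[-0.003,0.0006,0.036,0,0.1,0.4,-0.3],[-0.003,0.0006,0.036,0,0.1,0.4,-0.3],[-0.003,0.0006,0.036,0,0.1,0.4,-0.3],[0,0,0,0,0,0,-0.3]]

```text
time: 5.45
eef_pos: [0.4725, -0.1766, 0.0821]
tcp_rot: [0.147, 0.989, -0.002, 0.008]
contact_force: [-0.8, 1.0, -0.2]
opening: 0.65
```

```bash
python3 - <<'E'
from h import *
plan([.464,-.178,.024],73.0,hand=-.3,step=.025)
E
```

```text
t 5.45 pos [ 0.4725 -0.1766  0.0821] open 0.65 F [-0.8  1.  -0.2] d [-0.0085 -0.0014 -0.0581] rot [-0.13  0.94  0.07]
[0.0029, -0.0012, 0.0193, -0.04, 0.31, 0.02, -0.3]
[0.0028, -0.0013, 0.0193, -0.04, 0.31, 0.02, -0.3]
[0.0027, -0.0013, 0.0194, -0.04, 0.31, 0.02, -0.3]
```

Call:
apply_moves:
  moves:
    - [[0.003,-0.001,0.019,0,0.5,0,-0.3],[0.003,-0.001,0.019,0,0.3,0,-0.3],[0.002,-0.001,0.017,0,0.1,0,-0.3],[0,0,0,0,0,0,-0.3]]

```text
time: 5.85
eef_pos: [0.4714, -0.1767, 0.0343]
tcp_rot: [0.144, 0.99, -0.003, 0.005]
contact_force: [-0.0, -0.6, 0.1]
opening: 0.649
```

```bash
python3 - <<'E'
from h import *
plan([.464,-.178,.024],73.0,hand=-.3,step=.025)
E
```

```text
t 5.85 pos [ 0.4714 -0.1767  0.0343] open 0.649 F [-0.  -0.6  0.1] d [-0.0074 -0.0013 -0.0103] rot [-0.26  0.65  0.43]
[0.0068, -0.0033, 0.0102, -0.26, 0.65, 0.43, -0.3]
```

Call:
apply_moves:
  moves:
    - [[0.007,-0.003,0.01,-0.2,0.6,0.4,-0.3],[0,0,0,0,0,0,-0.3]]

```text
time: 6.05
eef_pos: [0.4664, -0.1782, 0.0277]
tcp_rot: [0.147, 0.989, -0.002, 0.003]
contact_force: [-0.6, -0.2, -0.8]
opening: 0.65
```

```bash
python3 - <<'E'
from h import *
for i in range(3):
    plan([.464,-.178,.024],73.0,hand=-.3,step=.025); ctrl.read_camera("side")
E
```

```text
t 6.05 pos [ 0.4664 -0.1782  0.0277] open 0.65 F [-0.6 -0.2 -0.8] d [-0.0024  0.0002 -0.0037] rot [-0.13  0.36  0.11]
[0.0024, -0.0005, 0.0037, -0.13, 0.36, 0.11, -0.3]
t 6.1 pos [ 0.4679 -0.179   0.0289] open 0.653 F [0.2 0.3 0.1] d [-0.0039  0.001  -0.0049] rot [-0.18  0.56  0.11]
[0.0041, -0.0001, 0.0049, -0.18, 0.56, 0.11, -0.3]
t 6.15 pos [ 0.4681 -0.1792  0.0291] open 0.647 F [-0.6 -0.5  0.7] d [-0.0041  0.0012 -0.0051] rot [-0.19  0.6   0.11]
[0.0044, 0.0, 0.0051, -0.19, 0.6, 0.11, -0.3]
```

Call:
apply_moves:
  moves:
    - [[0.006,0,0.007,-0.2,0.7,0.1,-0.3],[0,0,0,0,0,0,1],[0,0,0,0,0,0,1],[0,0,0,0,0,0,1],[0,0,0,0,0,0,1],[0,0,0,0,0,0,1]]
  force: 110

```text
time: 6.8
eef_pos: [0.4625, -0.1781, 0.0228]
tcp_rot: [0.148, 0.989, 0.0, -0.001]
contact_force: [-0.8, -0.3, 0.3]
opening: 0.237
```

```bash
python3 - <<'E'
from h import *
plan([.464,-.178,.18],73.0,hand=1,step=.03)
E
```

```text
t 6.8 pos [ 0.4625 -0.1781  0.0228] open 0.237 F [-0.8 -0.3  0.3] d [1.500e-03 1.000e-04 1.572e-01] rot [ 0.   -0.08 -0.02]
[-0.0002, 0.0001, -0.0262, 0.0, -0.01, -0.0, 1]
[-0.0002, 0.0001, -0.0262, 0.0, -0.01, -0.0, 1]
[-0.0002, 0.0001, -0.0262, 0.0, -0.01, -0.0, 1]
[-0.0002, 0.0001, -0.0262, 0.0, -0.01, -0.0, 1]
[-0.0002, 0.0001, -0.0262, 0.0, -0.01, -0.0, 1]
[-0.0002, 0.0001, -0.0262, 0.0, -0.01, -0.0, 1]
```

Call:
apply_moves:
  moves:
    - [[0,0,-0.02,0,0,0,1],[0,0,-0.03,0,0,0,1],[0,0,-0.03,0,0,0,1],[0,0,-0.03,0,0,0,1],[0,0,-0.03,0,0,0,1],[0,0,-0.02,0,0,0,1],[0,0,0,0,0,0,1]]

```text
time: 7.5
eef_pos: [0.4555, -0.1733, 0.1779]
tcp_rot: [0.148, 0.989, 0.006, -0.013]
contact_force: [-0.6, 0.4, -4.4]
opening: 0.241
```

```bash
python3 - <<'E'
from h import *
pin=np.array([.622,-.069])
plan([.622-.0588,-.069+.0175,.185],73.0,hand=1,step=.03)
E
```

```text
t 7.5 pos [ 0.4555 -0.1733  0.1779] open 0.241 F [-0.6  0.4 -4.4] d [0.1077 0.1218 0.0071] rot [ 0.42 -1.6   0.  ]
[-0.0112, 0.0247, -0.0013, 0.07, -0.27, 0.0, 1]
[-0.0112, 0.0247, -0.0013, 0.07, -0.27, 0.0, 1]
[-0.0112, 0.0247, -0.0013, 0.07, -0.27, 0.0, 1]
[-0.0112, 0.0247, -0.0012, 0.07, -0.27, 0.0, 1]
[-0.0112, 0.0247, -0.0012, 0.07, -0.27, 0.0, 1]
[-0.0112, 0.0247, -0.0012, 0.07, -0.27, 0.0, 1]
```

Call:
apply_moves:
  moves:
    - [[-0.011,0.025,-0.001,0.1,-0.4,0,1],[-0.011,0.025,-0.001,0.1,-0.3,0,1],[-0.011,0.025,-0.001,0.1,-0.3,0,1],[-0.011,0.025,-0.001,0.1,-0.3,0,1],[-0.011,0.025,-0.001,0.1,-0.3,0,1],[-0.011,0.025,-0.001,0,-0.3,0,1],[0,0,0,0,0,0,1]]

```text
time: 8.2
eef_pos: [0.5564, -0.0417, 0.1647]
tcp_rot: [0.15, 0.989, 0.002, -0.011]
contact_force: [-0.0, -1.1, -3.9]
opening: 0.239
```

```bash
python3 - <<'E'
from h import *
im=ctrl.read_camera("side")[:,:,::-1][130:300,190:400]
im2=ctrl.read_camera("scene")[:,:,::-1][110:280,130:340]
cv2.imwrite("pics/p3.png",np.hstack([cv2.resize(i,(400,324),interpolation=cv2.INTER_CUBIC) for i in(im,im2)]))
plan([.622-.0588,-.069+.0175,.15],73.0,hand=1,step=.03)
E
```

```text
t 8.3 pos [ 0.5547 -0.0434  0.1642] open 0.244 F [-0.6  0.1 -4.6] d [ 0.0085 -0.0081 -0.0142] rot [-0.1  -1.47 -0.3 ]
[-0.0109, -0.0052, 0.014, -0.1, -1.47, -0.3, 1]
```

View pics/p3.png

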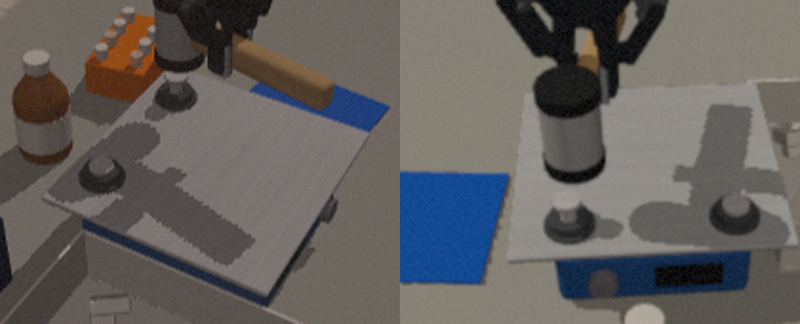

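The side crop shows the head just above the pin, and the scene crop shows it a little short of it, so a small correction is needed.

Call:
apply_moves:
  moves:
    - [[-0.011,-0.005,0,-0.1,-1.5,-0.3,1],[0,0,0,0,-0.5,0,1]]

```text
time: 8.5
eef_pos: [0.5626, -0.053, 0.1616]
tcp_rot: [0.148, 0.989, -0.001, 0.004]
contact_force: [0.4, 0.1, -3.3]
opening: 0.24
```

```bash
python3 - <<'E'
from h import *
plan([.622-.0588,-.069+.0175,.16],73.0,hand=1,step=.03)
ctrl.read_camera("side")
plan([.622-.0588,-.069+.0175,.16],73.0,hand=1,step=.03)
E
```

```text
t 8.5 pos [ 0.5626 -0.053   0.1616] open 0.24 F [ 0.4  0.1 -3.3] d [ 0.0006  0.0015 -0.0016] rot [-0.05  0.45 -0.03]
[-0.0001, 0.0016, 0.0016, -0.05, 0.45, -0.03, 1]
t 8.55 pos [ 0.5618 -0.0525  0.1614] open 0.244 F [-0.2  1.2 -4.5] d [ 0.0014  0.001  -0.0014] rot [-0.03  0.37 -0.04]
[-0.001, 0.0014, 0.0014, -0.03, 0.37, -0.04, 1]
```

Call:
apply_moves:
  moves:
    - [[0,0.001,0.02,0,0.3,0,1],[0,0,0.02,0,0,0,1],[0,0,0,0,0,0,1]]

```text
time: 8.85
eef_pos: [0.5631, -0.054, 0.1236]
tcp_rot: [0.15, 0.989, -0.0, 0.003]
contact_force: [0.1, 0.4, -3.0]
opening: 0.24
```

```bash
python3 - <<'E'
from h import *
plan([.622-.0588,-.069+.0175,.12],73.0,hand=1,step=.03)
E
```

```text
t 8.85 pos [ 0.5631 -0.054   0.1236] open 0.24 F [ 0.1  0.4 -3. ] d [ 0.0001  0.0025 -0.0036] rot [ 0.03  0.36 -0.27]
[0.0007, 0.0024, 0.0035, 0.03, 0.36, -0.27, 1]
```

Call:
apply_moves:
  moves:
    - [[0,0.001,-0.03,0,0.2,-0.2,1],[0,0.001,0,0,0,0,1],[0,0,0,0,0,0,1]]

```text
time: 9.15
eef_pos: [0.5621, -0.0534, 0.1539]
tcp_rot: [0.15, 0.989, -0.0, 0.0]
contact_force: [-0.0, -0.9, -4.9]
opening: 0.244
```

```bash
python3 - <<'E'
from h import *
plan([.622-.0588,-.069+.0175,.12],73.0,hand=1,step=.03)
im=ctrl.read_camera("side")[:,:,::-1][150:240,210:330]
im2=ctrl.read_camera("scene")[:,:,::-1][180:270,180:300]
cv2.imwrite("pics/p4.png",np.hstack([cv2.resize(i,(400,300),interpolation=cv2.INTER_CUBIC) for i in(im,im2)]))
E
```

```text
t 9.15 pos [ 0.5621 -0.0534  0.1539] open 0.244 F [-0.  -0.9 -4.9] d [ 0.0011  0.0019 -0.0339] rot [-0.01  0.05 -0.21]
[-0.0002, 0.001, 0.017, -0.01, 0.02, -0.11, 1]
[-0.0002, 0.001, 0.017, -0.01, 0.02, -0.11, 1]
```

View pics/p4.png

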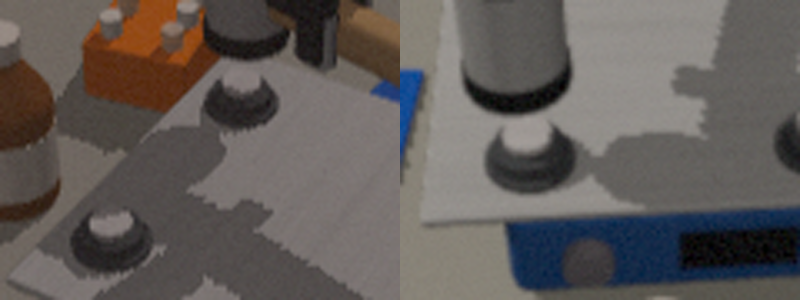

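The pin is now nearly home but still a few mm proud compared with the twin, so I'll strike again a little deeper.

Call:
apply_moves:
  moves:
    - [[0,0.001,0.018,0,0,0,1],[0,0,0.018,0,0,0,1],[0,0,0.001,0,0,0,1]]

```text
time: 9.55
eef_pos: [0.5654, -0.0538, 0.1189]
tcp_rot: [0.15, 0.989, -0.001, 0.005]
contact_force: [-1.9, -0.8, 1.1]
opening: 0.242
```

```bash
python3 - <<'E'
from h import *
plan([.622-.0588,-.069+.0175,.12],73.0,hand=1,step=.03)
E
```

```text
t 9.55 pos [ 0.5654 -0.0538  0.1189] open 0.242 F [-1.9 -0.8  1.1] d [-0.0022  0.0023  0.0011] rot [-0.06  0.54 -0.23]
[0.0027, 0.0016, -0.0012, -0.06, 0.54, -0.23, 1]
```

Call:
apply_moves:
  moves:
    - [[0,0.001,-0.025,0,0.3,-0.2,1],[0,0.001,0,0,0,0,1],[0,0,0.015,0,0,0,1],[0,0,0.015,0,0,0,1],[0,0,0,0,0,0,1]]

```text
time: 10.05
eef_pos: [0.5637, -0.0512, 0.1126]
tcp_rot: [0.148, 0.989, -0.001, -0.002]
contact_force: [-2.0, -0.2, 1.8]
opening: 0.243
```

```bash
python3 - <<'E'
from h import *
plan([.622-.0588,-.069+.0175,.12],73.0,hand=1,step=.03)
E
```

```text
t 10.05 pos [ 0.5637 -0.0512  0.1126] open 0.243 F [-2.  -0.2  1.8] d [-0.0005 -0.0003  0.0074] rot [-0.09 -0.19 -0.03]
[0.0004, -0.0005, -0.0074, -0.09, -0.19, -0.03, 1]
```

Call:
apply_moves:
  moves:
    - [[0,0,-0.03,0,0,0,1],[0,0,-0.02,0,0,0,1],[0,0,0,0,0,0,1]]

```text
time: 10.35
eef_pos: [0.5599, -0.0501, 0.155]
tcp_rot: [0.148, 0.989, 0.0, -0.008]
contact_force: [1.4, -0.0, -3.3]
opening: 0.242
```

```bash
python3 - <<'E'
from h import *
plan([.622-.0588,-.069+.0175,.12],73.0,hand=1,step=.03)
im=ctrl.read_camera("side")[:,:,::-1][130:250,210:370]
im2=ctrl.read_camera("scene")[:,:,::-1][140:260,180:340]
cv2.imwrite("pics/p5.png",np.hstack([cv2.resize(i,(400,300),interpolation=cv2.INTER_CUBIC) for i in(im,im2)]))
E
```

```text
t 10.35 pos [ 0.5599 -0.0501  0.155 ] open 0.242 F [ 1.4 -0.  -3.3] d [ 0.0033 -0.0014 -0.035 ] rot [-0.11 -0.86 -0.03]
[-0.002, -0.0002, 0.0175, -0.05, -0.43, -0.02, 1]
[-0.0019, -0.0002, 0.0175, -0.05, -0.43, -0.02, 1]
```

View pics/p5.png

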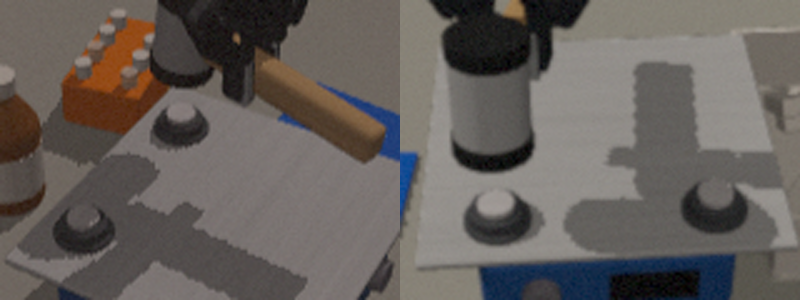

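The pin head now sits on its collar like its twin: (181,115) against (84,218) in the side crop, and (497,206) against (715,196) in the scene crop. The mallet may have pivoted in the grip. I'll carry it over the mat and measure that.

```bash
python3 - <<'E'
from h import *
plan([.4625,-.178,.16],73.0,hand=1,step=.028)
E
```

```text
t 10.45 pos [ 0.5581 -0.0496  0.1523] open 0.242 F [-0.   0.4 -5. ] d [-0.0956 -0.1284  0.0077] rot [-0.12 -1.18 -0.03]
[0.009, -0.0251, -0.001, -0.02, -0.2, -0.01, 1]
[0.009, -0.0251, -0.0011, -0.02, -0.2, -0.01, 1]
[0.009, -0.0251, -0.0011, -0.02, -0.2, -0.01, 1]
[0.009, -0.0251, -0.0012, -0.02, -0.2, -0.01, 1]
[0.009, -0.0251, -0.0012, -0.02, -0.2, -0.01, 1]
[0.009, -0.0251, -0.0012, -0.02, -0.2, -0.01, 1]
```

Call:
apply_moves:
  moves:
    - [[0.009,-0.025,-0.003,0,-0.5,0,1],[0.009,-0.025,-0.002,0,-0.3,0,1],[0.009,-0.025,-0.002,0,-0.3,0,1],[0.009,-0.025,-0.002,0,-0.2,0,1],[0.009,-0.025,-0.002,0,-0.2,0,1],[0.009,-0.025,-0.002,0,-0.2,0,1],[0,0,0,0,0,0,1],[0,0,0,0,0,0,1]]

```text
time: 11.25
eef_pos: [0.4496, -0.1765, 0.1446]
tcp_rot: [0.147, 0.989, 0.003, -0.01]
contact_force: [0.2, -0.1, -4.5]
opening: 0.243
```

```bash
python3 - <<'E'
from h import *
plan([.4625,-.178,.16],73.0,hand=1,step=.028)
w=ctrl.read_camera("wrist")[:,:,::-1]
s=ctrl.read_camera("side")[:,:,::-1][70:230,300:500]
c=ctrl.read_camera("scene")[:,:,::-1][100:260,90:290]
ctrl_s=ctrl.get_state();print(ctrl_s["eef_pos"],ctrl_s["tcp_rot"].tolist(),ctrl.get_calibration("wrist")["cam_to_world"].tolist())
r=lambda i,w,h:cv2.resize(i,(w,h),interpolation=cv2.INTER_CUBIC)
# wrist crop 160..400 cols, 60..240 rows -> 400x300
cv2.imwrite("pics/p6.png",np.vstack([np.hstack([r(s,400,320),r(c,400,320)]),np.hstack([r(w[40:250,140:420],373,280),np.zeros((280,427,3),np.uint8)])]))
E
```

```text
t 11.25 pos [ 0.4496 -0.1765  0.1446] open 0.243 F [ 0.2 -0.1 -4.5] d [ 0.0129 -0.0015  0.0154] rot [ 0.16 -1.16  0.06]
[-0.0124, 0.0024, -0.0156, 0.16, -1.16, 0.06, 1]
[ 0.45057503 -0.17608764  0.14550705] [0.14623982463483035, 0.9892025335916164, 0.002557836015491996, -0.009258439480764652] [[0.2885778129901545, -0.9211242294988954, -0.26125275056903197, 0.38227849011241594], [0.9574510982766941, 0.27853768085724917, 0.07552585485393114, -0.15641397367534907], [0.0032000404015027945, -0.27193181897808616, 0.9623111999601259, 0.290982072356623], [0.0, 0.0, 0.0, 1.0]]
```

View pics/p6.png

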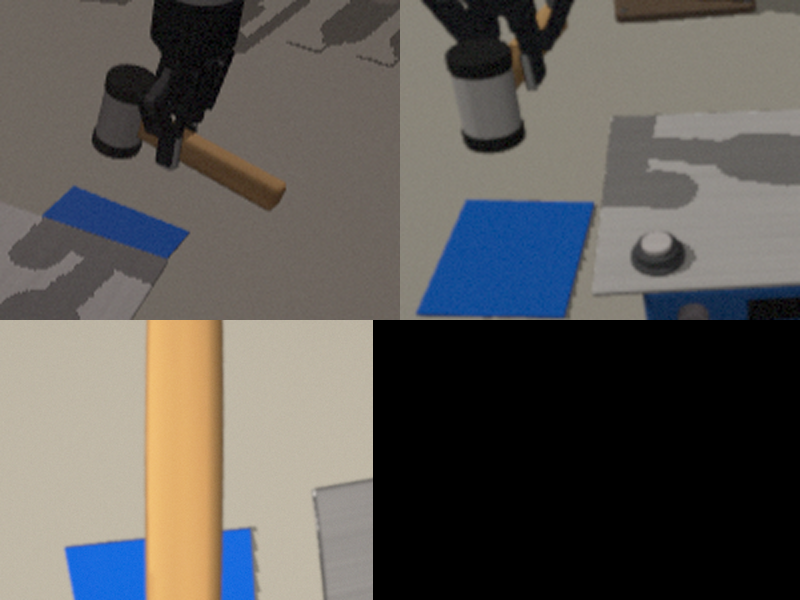

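The side crop shows the mallet pitched with its head up: top face at (130,79), bottom face at about (117,144), handle end at about (275,196). In the scene crop the top is at (479,56) and the bottom at about (493,139). Next I'll compute the tilt.

```bash
python3 - <<'E'
from h import *
sd=lambda x,y:((x/2+300)/S,(y/2+70)/S); sc=lambda x,y:(((x-400)/2+90)/S,(y/2+100)/S)
A,ea=tri(sc(479,56),sd(130,79));B,eb=tri(sc(493,139),sd(117,144));v=A-B
st=ctrl.get_state();P=st["eef_pos"];Q=R.from_quat(st["tcp_rot"])
print(A,ea,B,eb,np.linalg.norm(v),"tilt in tool frame",Q.inv().apply(v/np.linalg.norm(v)).round(3),"world",(v/np.linalg.norm(v)).round(3),"tcp",P)
w=ctrl.read_camera("wrist"); hsv=cv2.cvtColor(w,cv2.COLOR_RGB2HSV)
m=(hsv[...,0]>8)&(hsv[...,0]<25)&(hsv[...,1]>100)&(hsv[...,2]>120);m[:,:200]=0;m[:,350:]=0
for r in range(0,260,20):
    c=np.where(m[r])[0]; print(r,(c.min(),c.max()) if len(c) else None,end=' ')
rows=np.where(m.any(1))[0];print(rows.min())
# prediction: handle upper face edges for tilt th about tool y through the grasp point
c=ctrl.get_calibration("wrist");K=c["camera_matrix"];T=c["cam_to_world"]
def proj(X):
    p=T[:3,:3].T@(X-T[:3,3]);p=np.array([p[0],-p[1],-p[2]]);h=np.hypot(p[0],p[1]);r=np.arctan2(h,p[2])
    return K[0,2]+K[0,0]*r*p[0]/h,K[1,2]+K[1,1]*r*p[1]/h
for th in range(-16,17,4):
    o=[]
    for L in(.112,.06,.03):
        for e in(-.011,.011):
            q=R.from_euler('y',th,degrees=True).apply([L,e,-.013])+[0,0,-.019]
            o.append(np.round(proj(P+Q.apply(q))).astype(int).tolist())
    print(th,o)
E
```

```text
[ 0.5054 -0.1919  0.2101] 0.0033 [ 0.5106 -0.1969  0.1324] 0.0022 0.0780341591868587 tilt in tool frame [ 0.101  0.044 -0.994] world [-0.067  0.064  0.996] tcp [ 0.45057503 -0.17608764  0.14550705]
0 None 20 None 40 (np.int64(251), np.int64(304)) 60 (np.int64(250), np.int64(305)) 80 (np.int64(250), np.int64(305)) 100 (np.int64(250), np.int64(306)) 120 (np.int64(249), np.int64(306)) 140 (np.int64(249), np.int64(306)) 160 (np.int64(249), np.int64(305)) 180 (np.int64(249), np.int64(305)) 200 (np.int64(250), np.int64(305)) 220 (np.int64(250), np.int64(304)) 240 (np.int64(251), np.int64(304)) 26
-16 [[253, 34], [304, 34], [251, 148], [306, 148], [250, 223], [306, 223]]
-12 [[252, 27], [305, 27], [250, 149], [307, 149], [250, 226], [307, 226]]
-8 [[250, 21], [307, 21], [249, 150], [308, 150], [250, 229], [307, 229]]
-4 [[249, 15], [309, 16], [248, 153], [309, 153], [249, 233], [308, 233]]
0 [[247, 11], [311, 11], [247, 156], [310, 156], [249, 237], [308, 237]]
4 [[245, 7], [313, 7], [246, 161], [311, 161], [248, 242], [308, 242]]
8 [[242, 4], [316, 4], [245, 167], [313, 167], [248, 247], [309, 247]]
12 [[239, 2], [319, 2], [244, 174], [314, 174], [248, 252], [309, 252]]
16 [[236, 2], [323, 3], [242, 182], [315, 182], [247, 257], [309, 257]]
```

```bash
cat >> h.py <<'E'
def place(z,tilt=9,hand=1,step=.03,xy=(.4625,-.178),yd=73.):
    a=np.radians(yd);y=np.array([np.cos(a),np.sin(a),0]);zz=np.array([0,0,-1.])
    r=R.from_matrix(np.c_[np.cross(y,zz),y,zz])*R.from_euler('y',tilt,degrees=True)
    g=np.array([*xy,z]);plan(g+.019*r.as_matrix()[:,2],rot=r,hand=hand,step=step)
E
python3 -c "
from h import *
place(.09)"
```

```text
t 11.45 pos [ 0.4509 -0.1762  0.146 ] open 0.241 F [ 0.3  0.7 -3.4] d [ 0.0087 -0.001  -0.0748] rot [0.1  7.96 0.21]
[-0.0033, 0.0005, 0.0249, 0.03, 2.65, 0.07, 1]
[-0.0045, 0.0005, 0.0247, 0.03, 2.65, 0.07, 1]
[-0.0056, 0.0005, 0.0244, 0.03, 2.65, 0.07, 1]
```

Call:
apply_moves:
  moves:
    - [[-0.003,0,0.025,0,2.7,0,1],[-0.005,0,0.025,0,2.7,0,1],[-0.006,0,0.024,0,2.7,0,1],[0,0,0,0,0,0,1]]

```text
time: 11.85
eef_pos: [0.4642, -0.1776, 0.0708]
tcp_rot: [0.143, 0.987, 0.011, -0.077]
contact_force: [-0.4, 0.5, -3.7]
opening: 0.243
```

```bash
python3 - <<'E'
from h import *
ctrl.read_camera("side")
place(.06)
s=ctrl.read_camera("side")[:,:,::-1][110:230,300:460]
c=ctrl.read_camera("scene")[:,:,::-1][130:270,90:277]
r=lambda i,w,h:cv2.resize(i,(w,h),interpolation=cv2.INTER_CUBIC)
cv2.imwrite("pics/p7.png",np.hstack([r(s,400,300),r(c,400,300)]))
E
```

```text
t 11.9 pos [ 0.465  -0.1781  0.0727] open 0.241 F [ 0.2  0.  -3.5] d [-0.0053  0.0009 -0.0315] rot [-0.1   0.23  0.48]
[0.0003, -0.0003, 0.016, -0.05, 0.12, 0.24, 1]
[0.0002, -0.0003, 0.016, -0.05, 0.12, 0.24, 1]
```

View pics/p7.png

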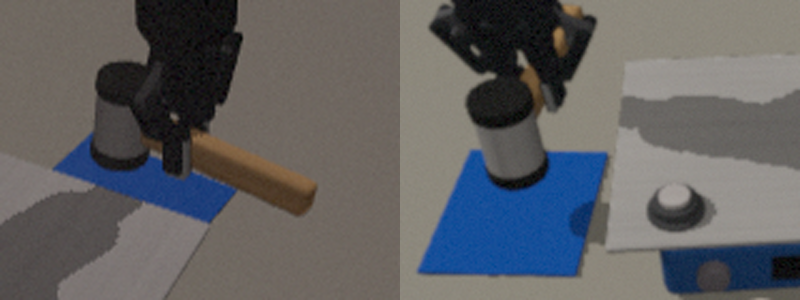

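Side crop: head axis from (122,80) to (119,152). Scene crop: (501,98) to (517,172). I'll check these against a projected vertical.

```bash
python3 - <<'E'
from h import *
sd=lambda x,y:((x/2.5+300),(y/2.5+110))
c=ctrl.get_calibration("side");K=c["camera_matrix"];T=c["cam_to_world"]
def pr(X):
    p=T[:3,:3].T@(np.array(X)-T[:3,3]);return (K[0,2]+K[0,0]*p[0]/-p[2]-300)*2.5,(K[1,2]-K[1,1]*p[1]/-p[2]-110)*2.5
h=np.array([.5225,-.1956,.055]);d=np.array([.956,-.292,0])
for t in(-6,-3,0,3,6):
    v=R.from_rotvec(np.radians(t)*np.array([.292,.956,0])).apply([0,0,.08]); print(t,np.round(pr(h),1),np.round(pr(h+v),1), np.round(np.array(pr(h+v))-pr(h),1))
    # handle
    u=R.from_rotvec(np.radians(t)*np.array([.292,.956,0])).apply(-d*.1); print("  handle slope",np.round(np.array(pr(h+u))-pr(h),1))
place(.045,step=.01)
E
```

```text
-6 [121.5 154.7] [139.7  80.1] [ 18.2 -74.6]
  handle slope [98.6 58.9]
-3 [121.5 154.7] [135.4  77.8] [ 13.9 -76.9]
  handle slope [100.   54.2]
0 [121.5 154.7] [131.2  75.8] [  9.7 -78.9]
  handle slope [101.1  49.3]
3 [121.5 154.7] [126.9  74. ] [  5.4 -80.7]
  handle slope [101.9  44.3]
6 [121.5 154.7] [122.6  72.5] [  1.1 -82.2]
  handle slope [102.5  39. ]
t 12.0 pos [ 0.4659 -0.1791  0.0753] open 0.235 F [ 1.1 -0.1 -3.8] d [-0.0063  0.002  -0.0491] rot [-0.18  0.52  0.44]
[-0.0001, 0.0, 0.0099, -0.04, 0.1, 0.09, 1]
[-0.0002, 0.0, 0.0099, -0.04, 0.1, 0.09, 1]
[-0.0002, 0.0, 0.0099, -0.04, 0.1, 0.09, 1]
[-0.0002, 0.0, 0.0099, -0.04, 0.1, 0.09, 1]
[-0.0002, 0.0, 0.0099, -0.04, 0.1, 0.09, 1]
```

Both the head axis and the handle slope give about 4° of toe-down over-correction. I'll reduce the tool tilt to 5° and lower.

```bash
python3 - <<'E'
from h import *
place(.05,tilt=5,step=.012)
E
```

```text
t 12.0 pos [ 0.4659 -0.1791  0.0753] open 0.235 F [ 1.1 -0.1 -3.8] d [-0.005   0.0016 -0.0442] rot [-0.16 -3.48  0.45]
[-0.0003, 0.0, 0.0111, -0.04, -0.87, 0.11, 1]
[-0.0002, 0.0, 0.0111, -0.04, -0.87, 0.11, 1]
[0.0, 0.0, 0.0111, -0.04, -0.87, 0.11, 1]
[0.0002, 0.0, 0.0111, -0.04, -0.87, 0.11, 1]
```

Call:
apply_moves:
  moves:
    - [[0,0,0.011,0,-0.9,0.1,1],[0,0,0.011,0,-0.9,0.1,1],[0,0,0.011,0,-0.9,0.1,1],[0,0,0.008,0,-0.9,0.1,1],[0,0,0,0,0,0,1]]

```text
time: 12.5
eef_pos: [0.4666, -0.1802, 0.0442]
tcp_rot: [0.147, 0.989, 0.001, -0.031]
contact_force: [0.2, 0.3, -3.8]
opening: 0.243
```

```bash
python3 - <<'E'
from h import *
ctrl.read_camera("side")
place(.042,tilt=5,step=.005)
E
```

```text
t 12.55 pos [ 0.4674 -0.1807  0.045 ] open 0.248 F [ 0.4 -1.1 -4.3] d [-0.0065  0.0032 -0.022 ] rot [-0.49  1.58  0.12]
[0.0012, 0.0003, 0.0045, -0.1, 0.32, 0.02, 1]
[0.0011, 0.0003, 0.0045, -0.1, 0.32, 0.02, 1]
[0.0011, 0.0003, 0.0045, -0.1, 0.32, 0.02, 1]
[0.0011, 0.0002, 0.0045, -0.1, 0.32, 0.02, 1]
[0.0011, 0.0002, 0.0045, -0.1, 0.32, 0.02, 1]
```

Call:
apply_moves:
  moves:
    - [[0.001,0.001,0.008,-0.2,0.9,0,1],[0.001,0.001,0.008,-0.2,0.6,0,1],[0.001,0,0.005,0,0.3,0,1],[0,0,0,0,0,0,1]]

```text
time: 12.95
eef_pos: [0.466, -0.1788, 0.0265]
tcp_rot: [0.147, 0.988, 0.005, -0.043]
contact_force: [-0.2, -0.4, -4.5]
opening: 0.241
```

```bash
python3 - <<'E'
from h import *
ctrl.read_camera("side")
place(.042,tilt=5,step=.005)
E
```

```text
t 13.0 pos [ 0.4662 -0.1789  0.0267] open 0.239 F [-0.2 -0.8 -3.7] d [-0.0053  0.0014 -0.0036] rot [-0.18  0.06  0.12]
[0.0025, -0.0001, 0.002, -0.09, 0.03, 0.06, 1]
[0.0025, -0.0001, 0.002, -0.09, 0.03, 0.06, 1]
```

Call:
apply_moves:
  moves:
    - [[0,0,0.004,0,0,0,1],[0,0,0.003,0,0,0,1],[0,0,0,0,0,0,1]]

```text
time: 13.3
eef_pos: [0.4661, -0.179, 0.0198]
tcp_rot: [0.147, 0.988, 0.005, -0.043]
contact_force: [-1.3, 0.8, -0.4]
opening: 0.237
```

```bash
python3 - <<'E'
from h import *
ctrl.read_camera("side")
place(.042,tilt=5,step=.005)
E
```

```text
t 13.35 pos [ 0.4661 -0.179   0.0199] open 0.247 F [-1.1 -0.1 -2.1] d [-0.0052  0.0015  0.0032] rot [-0.19  0.1   0.13]
[0.0028, -0.0, -0.0014, -0.09, 0.05, 0.06, 1]
[0.0028, -0.0, -0.0014, -0.09, 0.05, 0.06, 1]
```

Call:
apply_moves:
  moves:
    - [[0,0,0.002,0,0,0,1],[0,0,0.001,0,0,0,1],[0,0,0,0,0,0,1],[0,0,0,0,0,0,1]]
  force: 20

```text
time: 13.75
eef_pos: [0.4665, -0.1793, 0.0201]
tcp_rot: [0.146, 0.988, 0.005, -0.043]
contact_force: [0.2, -0.5, -4.5]
opening: 0.238
```

```bash
python3 - <<'E'
from h import *
place(.042,tilt=5,step=.005)
s=ctrl.read_camera("side")[:,:,::-1][110:230,300:460]
c=ctrl.read_camera("scene")[:,:,::-1][130:270,90:277]
r=lambda i,w,h:cv2.resize(i,(w,h),interpolation=cv2.INTER_CUBIC)
cv2.imwrite("pics/p8.png",np.hstack([r(s,400,300),r(c,400,300)]))
E
```

```text
t 13.75 pos [ 0.4665 -0.1793  0.0201] open 0.238 F [ 0.2 -0.5 -4.5] d [-0.0056  0.0018  0.003 ] rot [-0.2   0.08  0.16]
[0.0031, 0.0, -0.0012, -0.1, 0.04, 0.08, 1]
[0.0031, 0.0, -0.0012, -0.1, 0.04, 0.08, 1]
```

Call:
apply_moves:
  moves:
    - [[0,0,0.003,0,0,0,1],[0,0,0.003,0,0,0,1],[0,0,0,0,0,0,1]]

```text
time: 14.15
eef_pos: [0.467, -0.1797, 0.0208]
tcp_rot: [0.146, 0.988, 0.005, -0.045]
contact_force: [-0.6, -0.8, -3.6]
opening: 0.239
```

```bash
python3 - <<'E'
from h import *
for i in range(4):
    s=ctrl.get_state();print(s["contact_force"].round(1),s["wrist_torque"].round(2),s["eef_pos"].round(4));ctrl.read_camera("side")
E
```

```text
[-0.6 -0.8 -3.6] [ 0.04  0.1  -0.03] [ 0.467  -0.1797  0.0208]
[ 0.7  0.2 -3.8] [ 0.04 -0.   -0.02] [ 0.4672 -0.1799  0.0206]
[-1.  -0.2  1.2] [-0.02 -0.09 -0.02] [ 0.4669 -0.1798  0.0199]
[-0.1  0.3  2. ] [ 0.12 -0.01  0.05] [ 0.4669 -0.1798  0.0199]
```

Call:
apply_moves:
  moves:
    - [[0,0,0,0,0,0,0.2],[0,0,0,0,0,0,-0.1],[0,0,0,0,0,0,-0.3],[0,0,0,0,0,0,-0.3]]

```text
time: 14.75
eef_pos: [0.4676, -0.1804, 0.0196]
tcp_rot: [0.146, 0.988, 0.005, -0.044]
contact_force: [-0.5, 0.4, -0.2]
opening: 0.648
```

```bash
python3 - <<'E'
from h import *
place(.042,tilt=5,step=.005)
s=ctrl.read_camera("side")[:,:,::-1][110:230,300:460]
c=ctrl.read_camera("scene")[:,:,::-1][130:270,90:277]
r=lambda i,w,h:cv2.resize(i,(w,h),interpolation=cv2.INTER_CUBIC)
cv2.imwrite("pics/p9.png",np.hstack([r(s,400,300),r(c,400,300)]))
# compare with the start picture around the handle / head (unoccluded pixels)
hsv=cv2.cvtColor(ctrl.read_camera("side"),cv2.COLOR_RGB2HSV);h0=cv2.cvtColor(cv2.imread("pics/side0.png"),cv2.COLOR_BGR2HSV)
for h in(h0,hsv):
    m=((h[...,0]>8)&(h[...,0]<22)&(h[...,1]>90)&(h[...,2]>70)).astype(np.uint8);m[:,:350]=0;m[:150]=0;m[240:]=0;m[:,440:]=0
    ys,xs=np.where(m);print(xs.min(),xs.max(),ys.min(),ys.max());k=xs>395;p=np.polyfit(xs[k],ys[k],1);print(p,k.sum(),np.polyval(p,410))
E
```

```text
t 14.75 pos [ 0.4676 -0.1804  0.0196] open 0.648 F [-0.5  0.4 -0.2] d [-0.0067  0.0029  0.0035] rot [-0.2  -0.07  0.19]
[0.0038, 0.0004, -0.0014, -0.1, -0.03, 0.09, 1]
[0.0038, 0.0004, -0.0014, -0.1, -0.03, 0.09, 1]
357 423 176 216
[ 0.39666239 41.7518137 ] 325 204.38339489808558
363 419 178 214
[ 0.39396603 43.37864882] 339 204.90472169931772
```

The handle's line in the side image matches the start (slope 0.394 against 0.397), so the mallet stands flat. Retreating.

Call:
apply_moves:
  moves:
    - [[0.001,0,-0.02,0,0,0,-0.3],[0.002,0,-0.03,0,0,0,-0.3],[0.003,0,-0.04,0,0,0,-0.3],[0.003,0,-0.04,0,0,0,-0.3],[0.02,0,-0.04,0,0,0,-0.3],[0.03,0,-0.04,0,0,0,-0.3],[0,0,0,0,0,0,-0.3]]

```text
time: 15.6
eef_pos: [0.4278, -0.1675, 0.2403]
tcp_rot: [0.146, 0.988, 0.006, -0.046]
contact_force: [0.8, -0.2, 0.2]
opening: 0.652
```

```bash
python3 - <<'E'
from h import *
st=ctrl.get_state();print(st["time"],st["eef_pos"],st["contact_force"])
s=ctrl.read_camera("side")[:,:,::-1][150:420,100:460]
c=ctrl.read_camera("scene")[:,:,::-1][130:330,80:347]
r=lambda i,w,h:cv2.resize(i,(w,h),interpolation=cv2.INTER_CUBIC)
cv2.imwrite("pics/p10.png",np.hstack([r(s,400,300),r(c,400,300)]))
E
```

```text
15.6 [ 0.42784108 -0.16745506  0.24029303] [ 0.77444073 -0.15846333  0.2007968 ]
```

View pics/p10.png

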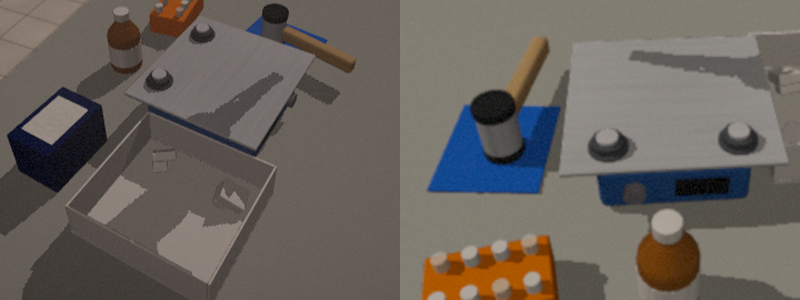

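The picture shows the chunks in the tray, the mallet standing on the mat and both pins looking alike. I'll check the pin height numerically against its twin.

```bash
python3 - <<'E'
from h import *
for cam in("scene","side"):
    im=np.mean([ctrl.read_camera(cam).astype(float).mean(2) for _ in range(3)],0)
    c=ctrl.get_calibration(cam);K=c["camera_matrix"];T=c["cam_to_world"]
    for nm,X in(("pin",(.6215,-.068,.09)),("twin",(.6355,.0685,.09))):
        p=T[:3,:3].T@(np.array(X)-T[:3,3]);u=int(K[0,2]-K[0,0]*p[0]/p[2]);v=int(K[1,2]+K[1,1]*p[1]/p[2])
        w=im[v-22:v+18,u-20:u+20];dark=w<(55 if cam=="side" else 85)
        n,l,st,ce=cv2.connectedComponentsWithStats(dark.astype(np.uint8));k=1+np.argmax(st[1:,4]);
        x0,y0,ww,hh,_=st[k];cols=w[:,x0+ww//2-1:x0+ww//2+2].mean(1)
        print(cam,nm,"collar box",st[k],"column profile",cols[max(0,y0-8):y0+hh+2].round().astype(int))
E
```

```text
scene pin collar box [  7  17  28  20 333] column profile [140 139 139 138 136 135 138 146 147 146 146 147 149 149 145 125  93  71
  55  60  53  38  33  34  45  55  50  60 104 134]
scene twin collar box [  9  16  27  19 310] column profile [137 138 138 138 136 140 145 147 147 146 146 147 150 150 147 130  96  78
  61  59  51  39  35  34  48  55  56  99 134]
side pin collar box [  9  16  22  14 184] column profile [114 114 113 112 113 118 123 122 121 121 119 116  96  64  48  42  43  38
  36  37  38  40  65  98]
side twin collar box [  8  16  24  17 238] column profile [111 110 111 113 116 121 122 121 120 120 120 120 119 105  68  59  45  48
  40  35  36  37  36  36  55  86 105]
```

```bash
python3 - <<'E'
from h import *
for cam in("scene","side"):
    im=np.mean([ctrl.read_camera(cam).astype(float).mean(2) for _ in range(8)],0)
    c=ctrl.get_calibration(cam);K=c["camera_matrix"];T=c["cam_to_world"]
    def pr(X):
        p=T[:3,:3].T@(np.array(X)-T[:3,3]);return np.array([K[0,2]-K[0,0]*p[0]/p[2],K[1,2]+K[1,1]*p[1]/p[2]])
    ph=np.linspace(0,2*np.pi,721)
    low=lambda o,r,z:max(pr((o[0]+r*np.cos(a),o[1]+r*np.sin(a),z))[1] for a in ph)
    for nm,X in(("pin",(.6215,-.068)),("twin",(.6355,.0685))):
        u,v=pr((*X,.09)).round().astype(int)
        w=cv2.resize(im[v-24:v+20,u-20:u+20],None,fx=8,fy=8,interpolation=cv2.INTER_CUBIC)
        th=75 if cam=="side" else 98
        d=(w<th).astype(np.uint8);n,l,st,ce=cv2.connectedComponentsWithStats(d);k=1+np.argmax(st[1:,4]);x0,y0,ww,hh,A=st[k]
        m=l==k;cx=x0+ww//2;g=[]
        for x in range(cx-40,cx+41,4):
            ys=np.where(m[:,x])[0];g.append((ys.max()-ys.min()+1)/8)
        # head's lower rim = top of the dark run in mid columns
        mid=np.median(g[6:15]);pred=[low(X,.022,.0865)-low(X,.012,z) for z in(.097,.100)]
        print(cam,nm,"gap",round(mid,2),"width",ww/8,"pred d=0,3mm",np.round(pred,2))
E
```

```text
scene pin gap 12.25 width 32.125 pred d=0,3mm [ 9.27 10.61]
scene twin gap 11.12 width 31.125 pred d=0,3mm [ 9.13 10.47]
side pin gap 9.88 width 22.875 pred d=0,3mm [7.45 8.67]
side twin gap 10.88 width 25.375 pred d=0,3mm [8.28 9.54]
```

The fixed views disagree: the scene camera suggests about 2 mm proud, the side camera says home. I'll measure both locks from close by with the wrist camera, placed symmetrically between them.

```bash
python3 - <<'E'
from h import *
plan([.485,-.06,.2],-6.1,n=11,hand=.9)
E
```

```text
t 16.8 pos [ 0.4265 -0.1663  0.2331] open 0.648 F [-0.2  1.1  0.2] d [ 0.0585  0.1063 -0.0331] rot [-4.1  -5.11 79.25]
[-0.0026, 0.0108, 0.0028, -0.37, -0.46, 7.2, 0.9]
[-0.0012, 0.011, 0.0029, -0.37, -0.46, 7.2, 0.9]
[0.0002, 0.0111, 0.0029, -0.37, -0.46, 7.2, 0.9]
[0.0016, 0.0109, 0.003, -0.37, -0.46, 7.2, 0.9]
[0.003, 0.0106, 0.003, -0.37, -0.46, 7.2, 0.9]
[0.0043, 0.0101, 0.0031, -0.37, -0.46, 7.2, 0.9]
[0.0056, 0.0095, 0.0031, -0.37, -0.46, 7.2, 0.9]
[0.0067, 0.0087, 0.0031, -0.37, -0.46, 7.2, 0.9]
[0.0078, 0.0078, 0.0031, -0.37, -0.46, 7.2, 0.9]
[0.0087, 0.0067, 0.0031, -0.37, -0.46, 7.2, 0.9]
[0.0095, 0.0055, 0.0031, -0.37, -0.46, 7.2, 0.9]
```

Call:
apply_moves:
  moves:
    - [[-0.003,0.011,0.003,-0.4,-0.5,7.2,0.9],[-0.001,0.011,0.003,-0.4,-0.5,7.2,0.9],[0,0.011,0.003,-0.4,-0.5,7.2,0.9],[0.002,0.011,0.003,-0.4,-0.5,7.2,0.9],[0.003,0.011,0.003,-0.4,-0.5,7.2,0.9],[0.004,0.01,0.003,-0.4,-0.5,7.2,0.9],[0.006,0.01,0.003,-0.4,-0.5,7.2,0.9],[0.007,0.009,0.003,-0.4,-0.5,7.2,0.9],[0.008,0.008,0.003,-0.4,-0.5,7.2,0.9],[0.009,0.007,0.003,-0.4,-0.5,7.2,0.9],[0.01,0.006,0.003,-0.4,-0.5,7.2,0.9]]

```text
time: 17.9
eef_pos: [0.4922, -0.057, 0.2002]
tcp_rot: [0.763, 0.646, 0.002, 0.007]
contact_force: [1.0, 0.1, -0.0]
opening: 0.048
```

```bash
python3 - <<'E'
from h import *
plan([.485,-.06,.125],-6.1,step=.03,hand=.9)
E
```

```text
t 17.9 pos [ 0.4922 -0.057   0.2002] open 0.048 F [ 1.   0.1 -0. ] d [-0.0072 -0.003  -0.0752] rot [ 0.76  0.36 -3.42]
[-0.0012, -0.0025, 0.025, 0.25, 0.12, -1.14, 0.9]
[-0.0012, -0.0024, 0.025, 0.25, 0.12, -1.14, 0.9]
[-0.0012, -0.0024, 0.025, 0.25, 0.12, -1.14, 0.9]
```

Call:
apply_moves:
  moves:
    - [[-0.001,-0.002,0.025,0.2,0.1,-1.1,0.9],[-0.001,-0.002,0.025,0.2,0.1,-1.1,0.9],[-0.001,-0.002,0.023,0.2,0.1,-1.1,0.9],[0,0,0,0,0,0,0.9],[0,0,0,0,0,0,0.9]]

```text
time: 18.4
eef_pos: [0.4882, -0.0582, 0.1267]
tcp_rot: [0.744, 0.669, 0.002, 0.003]
contact_force: [1.1, -0.1, 0.5]
opening: 0.05
```

```bash
cat > lock.py <<'E'
from h import *
ctrl.read_camera("wrist")
c=ctrl.get_calibration("wrist");K=c["camera_matrix"];T=c["cam_to_world"]
im=np.mean([ctrl.read_camera("wrist").astype(float).mean(2) for _ in range(4)],0).astype(np.float32)
o=T[:3,3];print("cam",o.round(3))
F=1600
for nm,X in(("pin",(.6215,-.068,.09)),("twin",(.6355,.0685,.09))):
    X=np.array(X);f=X-o;D=np.linalg.norm(f);f/=D;r=np.cross(f,[0,0,1]);r/=np.linalg.norm(r);up=np.cross(r,f)
    u,v=np.meshgrid(np.arange(-200,200),np.arange(-200,200))
    d=f[None,None]+u[...,None]/F*r-v[...,None]/F*up
    p=d@T[:3,:3];px,py,pz=p[...,0],-p[...,1],-p[...,2];h=np.hypot(px,py);a=np.arctan2(h,pz)
    w=cv2.remap(im,(K[0,2]+K[0,0]*a*px/h).astype(np.float32),(K[1,2]+K[1,1]*a*py/h).astype(np.float32),cv2.INTER_CUBIC)
    pj=lambda P:np.array([np.dot(P-o,r),-np.dot(P-o,up)])*F/np.dot(P-o,f)
    rad=np.array([f[0],f[1],0]);rad/=np.linalg.norm(rad);b=np.array([X[0],X[1],0])
    near=lambda R_,z:pj(b-rad*R_+[0,0,z])[1]
    far=lambda R_,z:pj(b+rad*R_+[0,0,z])[1]
    print(nm,"dist",round(D,3),"pred v: foot near",near(.022,.086).round(),"collar top near",near(.018,.097).round(),"head low near home",near(.012,.097).round(),"+3mm",near(.012,.1).round(),"head far home",far(.012,.102).round(),"+3mm",far(.012,.105).round(),"collar top far",far(.018,.097).round(),"foot far",far(.022,.086).round())
    dark=(w<85).astype(np.uint8);n,l,st,ce=cv2.connectedComponentsWithStats(dark);k=1+np.argmax(st[1:,4]);cx=st[k][0]+st[k][2]//2
    print("  collar box",st[k]-[200,200,0,0,0],"profile every 6 from",-150,w[50:351:6,cx-4:cx+5].mean(1).round().astype(int).tolist())
E
python3 lock.py
```

```text
cam [0.495 0.015 0.271]
pin dist 0.236 pred v: foot near 138.0 collar top near 68.0 head low near home 34.0 +3mm 20.0 head far home -116.0 +3mm -130.0 collar top far -121.0 foot far -90.0
  collar box [ -131  -102   285   216 36257] profile every 6 from -150 [181, 178, 174, 181, 194, 201, 203, 201, 200, 198, 196, 195, 195, 195, 194, 195, 196, 197, 196, 197, 195, 184, 153, 108, 76, 64, 62, 64, 69, 71, 67, 58, 44, 31, 26, 27, 26, 35, 50, 68, 73, 69, 60, 68, 110, 158, 179, 183, 184, 185, 185]
twin dist 0.235 pred v: foot near 139.0 collar top near 69.0 head low near home 34.0 +3mm 21.0 head far home -116.0 +3mm -130.0 collar top far -122.0 foot far -91.0
  collar box [ -200  -200   355   357 60314] profile every 6 from -150 [178, 179, 178, 175, 163, 153, 166, 190, 194, 192, 191, 190, 191, 190, 191, 192, 193, 195, 196, 195, 195, 195, 191, 176, 140, 99, 77, 73, 73, 72, 72, 73, 70, 65, 52, 39, 32, 33, 33, 39, 52, 68, 73, 72, 63, 64, 97, 146, 170, 175, 178]
```

From close up, the pin's gap from head rim to collar foot is 131 px against 134 px for the twin, where 3 mm proud would add about 14 px. The pin is home. I'll raise the arm and hand in.

Call:
apply_moves:
  moves:
    - [[0,0,-0.03,0,0,0,0.9],[0,0,-0.03,0,0,0,0.9],[0,0,-0.03,0,0,0,0.9],[0,0,0,0,0,0,0.9],[0,0,0,0,0,0,0.9]]

```text
time: 19.15
eef_pos: [0.4888, -0.0584, 0.224]
tcp_rot: [0.744, 0.668, 0.003, 0.006]
contact_force: [0.9, 0.9, -0.3]
opening: 0.048
```

```bash
python3 -c "
from plant import ctrl
s=ctrl.get_state();print(s['time'],s['eef_pos'],s['contact_force'],abs(s['dq']).max());print(ctrl.sign_off())"
```

```text
19.15 [ 0.48877791 -0.05835895  0.22395968] [ 0.87679242  0.92121053 -0.29834815] 0.04396532220486486
the job is handed in; nothing more can be done
None
```

I handed the job in at 19 s of the 61 s allowed. My last checks show every goal met; sign-off reported no verdict.

- **Foam:** one sweep pushed both chunks off the platform, and the pictures show them lying in the tray.
- **Pin:** three mallet blows drove it home. The fixed cameras disagreed on the last millimetres: the scene camera suggested about 2 mm proud, the side camera suggested home. A close wrist-camera comparison settled it, with the pin matching its already-home twin to within about 1 mm.
- **Mallet:** it slipped about 5° in the grip on the last blow, so I tilted the tool to set it down flat. On the mat its handle slope matched the start picture (0.394 against 0.397), and the last picture shows it upright.
- **Other:** the carton, bottle and rack were never approached and look unmoved. At hand-in the arm was clear of everything, with only sensor noise on the force reading.

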